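# Hold a sprung upright square to its plate with an engineer's square

### The arm

A 6-joint arm with a two-finger parallel gripper is mounted at the origin on a cart in front of the work surface, level with it; the furniture and walls round the work are solid. World frame = base frame: x ahead of the robot, y to its left, z up, the work surface at z = 0. Lengths are in m, angles in degrees, forces in N, time in s.
With the tool pointing down it reaches from about 0.325 to 0.775 m from the base axis. Payload 5.5 kg.
Tool frame: the origin (TCP) lies at the very end of the fingers, on their centre line; the grasp point (between the pads) lies 19 mm behind it; z points along the fingers, y is the line along which they close (so a half turn about z gives the same grasp; the last joint's range is limited). The gripper opens to 88 mm and grips with 3 to 60 N. Pads are 20 mm wide; open, the fingers measure 115 mm over their backs; the gripper's body (75 mm by 178 mm) begins 61 mm behind the grasp point.
Start: joints at [65.678, 5.22, 70.514, -0, 104.267, -3.249], TCP at [0.216, 0.56, 0.223] pointing down, gripper open.
Joint ranges: [-164.24, 164.24], [-49.07, 125.15], [9.68, 141.18], [-86.29, 266.29], [3.28, 154.24], [-151.56, 151.56]. Speed limits (degrees/s): [147.25, 147.25, 172.46, 180, 180, 180].

### API

Orientations are given as [roll, pitch, yaw] about the fixed x, y, z axes, in that order (R = Rz(yaw) Ry(pitch) Rx(roll)).
In Python, from bench import observe, camera, get_calibration, r, spotter gives the robot as it stands. The module is installed in compiled form; this text tells all that it offers.
- The arm moves only by the shell command python3 -m creep 'ROWS' [FORCE]. ROWS is JSON, one flat list of numbers, 7 for each row, row after row: the turn, a rotation vector about the tool's x, y, z in degrees, then the shift along the tool's x, y, z in cm, then the closure, from -1 (fully open) to 1 (shut). A call has 1 to 10 rows; each row shifts and turns the commanded pose from where the row before left it, along the tool's axes as they then stand; what a row does not reach is not made up. A row lasts 1/12 s, in which the tool goes at most 41.7 mm and 7.16 degrees, less where a joint would pass 70% of its speed; a pose out of reach is approached as far as the arm can. A call with a gripper value outside its range is refused whole. The fingers move at their own pace and stop on an object; FORCE is the grip in N (left out, the last holds). Time passes only in rows, so rows that do not move let the fingers close. It gives the time, the measured TCP pose, the force, the opening and the grip force at its end, in the units of the state.
- observe(): the state, without advancing time (a new reading comes with each control period).
- camera(name): name is "scene" or "side" or "wrist"; returns the picture (420x560x3 uint8, red, green, blue); there is no depth.
- get_calibration(name): a dict with "camera_matrix" (3x3 intrinsics, pixels), "world_from_camera" (4x4, takes a point from camera to world coordinates); the wrist camera has in their place "mount" (4x4, takes a point from camera to tool coordinates, whose origin is the TCP and whose axes are the flange's). Camera axes: x right, y up, looking along -z (the intrinsics and any distortion apply to the point x, -y, -z); pixel columns grow to the right and rows downward; lengths in m; the calibration is good to about 2 mm. A picture is of the moment at which its call begins: read the wrist's pose just before it. get_calibration takes no time and is no camera call.
- r.close_job(): hands the job in; it is judged then, once.
Trained networks look in the newest picture that a camera, given by its name, has taken for a name from the list of things; names that differ only in an ending like _2 or _b are one class to them, and where a whole thing is asked for, a point or a joint stands for the part that bears it (a point fixed in the world has none). Each returns a list of dicts, best first, with "score" (0 to 1); they miss things now and then, are a little off and sometimes report something else, mostly with a low value. They report only what shows in the picture. A call takes as long as a camera call. They do not tell look-alikes from the thing itself.
- spotter.silhouettes(camera, label): "region" (420x560 bool, what is visible of it) and "rect" ([left, top, width, height] in pixels, round what is visible of it).
- spotter.place_of(camera, label): "at" ([column, row] in pixels: a listed point, or the origin of a listed thing).
The state is a dict: "t": time; "qpos": joint angles; "joint_velocities": joint speeds; "effort": joint torques, N m; "ee_pos": TCP position; "eef_rot": TCP orientation; "ft_force": force on the tool from outside, world axes, zero at the start; "wrist_torque": the same for the moment, N m; "gripper_width": opening from 0.0 (shut) to 1.0 (fully open); "grasp_force": force on a finger pad.
Only numpy, scipy, OpenCV 4.12 (cv2) and the standard library are available. Lean on these libraries where they do the work, as an engineer would, in place of code of your own. Each camera call takes 0.05 s, during which the arm holds its last target. There are 200 camera calls.

### The job

The blue upright on the aluminium plate leans over its corner on a sprung hinge: pick the steel square up off the bench, set its foot flat on the plate and press it into the corner until the foot lies flush on the plate and the back of the blade lies flush against the face of the upright, which must thereby be pushed up square to the plate. Finish while holding it there: keep gripping the square and pressing it both down on the plate and against the upright, and do not let go. Leave the other things on the bench where they are.

Things in the scene. Friction and masses are not known exactly. Their poses are not given: they have to be found in the camera images.
- square: Steel square standing on its foot, 0.3 kg. Origin: centre of the foot's underside; z up. Dark foot 100 (x) x 26 (y) x 10 mm high. Bright blade at the heel end: x = -50 to -28 mm, 10 mm thick, top at z = 95 mm. Back of blade and heel of foot are one flat face at x = -50 mm. Orange upright grip on mid-foot, a thin brace through it. Starts beside the plate, turned within 1 rad of its place in the corner.
- grip (a point): Where to hold the square: middle of its orange grip, 62 mm straight above the square's origin. The grip is 28 mm along x, 12 mm thick along y, its top at 81 mm: pinch it from above, fingers closing along y. Axes as the square. Beware: a microscope with a bulky head stands on the bench to the robot's left (about x = 0.4 to 0.6, y = 0.4 to 0.6 m), so go round it.
- heel (a point): Outer corner of the square: at the underside of the foot, on the back face of the blade (x = -50 mm of the square), in the middle of its width.
- fixture: Fixed aluminium plate with the hinged blue upright. Origin on the bench right under the corner between plate and upright; z up. Plate 160 mm along x (x = -55 to +105 mm), 80 mm along y, top 16 mm above the bench. +x runs along the plate away from the upright: the square's foot goes there, toe towards +x. The upright stands on the -x side, its face at x = 0 when square.
- upright_top (a point): Middle of the top edge of the blue upright's face (the face towards the corner). The upright is 26 mm along fixture x, 40 mm along y; its top is 80 mm above the plate when square; its hinge pin lies 8 mm behind its face and 9 mm above the plate's top, held between two low dark cheeks that stay 3 mm behind its face.
- corner (a point): Where the heel of the square belongs: the inner corner between plate top and upright (when square), in the middle of its width. Axes as the fixture.
- post (a joint): Lean of the upright over the corner, towards fixture +x, in rad: 0 = square to the plate, against its stop; it starts at about 0.14, where its top overhangs the corner by about 10 mm. A spring pushes it back to about 0.14; holding it square takes about 4 N against its top edge.
- solvent_jar: Bystander: blue solvent jar with white cap, 69 x 68 x 104 mm, origin at the centre of its underside.
- solder_spool: Bystander: white reel with blue flanges, 56 mm wide, 42 mm high, lying flat, origin at the centre of its underside.
- screwdriver_yellow: Bystander: yellow screwdriver, 158 mm long, lying along its x, origin under its middle.
- swab_tub: Bystander: white tub with blue lid, 70 mm wide, 82 mm high, origin at the centre of its underside.
- tape_roll: Bystander: amber tape roll, 68 mm wide, 14 mm high, lying flat, origin at the centre of its underside.
- cutters_blue: Bystander: blue-handled cutters, 144 x 60 x 13 mm, lying flat, origin under the middle.
Mind the look-alikes: they are no part of the job. Of the things that look like the square, the larger one is meant.

How it is judged:
By the outcome, as a careful person would: the job done as asked, in the order asked, and still so for the second after the job is handed in, while the arm keeps its last pose, push and grip.
It also fails if it takes over 40 s, if anything falls off the work surface, if the arm or the gripper's body presses on something with over 40 N, if the wrist force passes 120 N, or if a joint passes its speed limit or range.

## Working session

There is one attempt and no reset: what is moved stays moved. The work goes in short steps, Python scripts to look and compute and a shell command to move; the robot and the scene stay as the last step left them, time stands still between calls to the robot, and variables do not carry over. Pictures are saved under pics/ and viewed, at most 10 in all, crops included, and the job is handed in when it is done.

```bash
mkdir -p pics
cat > h.py <<'E'
import numpy as np, cv2
from scipy.spatial.transform import Rotation as R
from bench import observe, camera, get_calibration, r, spotter
def cam(name):
    c=get_calibration(name); K=np.array(c["camera_matrix"])
    if name=="wrist":
        s=observe(); T=np.eye(4); T[:3,:3]=R.from_euler('xyz',s["eef_rot"],degrees=True).as_matrix(); T[:3,3]=s["ee_pos"]
        M=T@np.array(c["mount"])
    else: M=np.array(c["world_from_camera"])
    return K,M,c
def ray(KM,px):
    K,M=KM[:2]; d=np.linalg.inv(K)@[px[0],px[1],1]; d=M[:3,:3]@[d[0],-d[1],-d[2]]
    return M[:3,3],d/np.linalg.norm(d)
def onz(KM,px,z):
    o,d=ray(KM,px); return o+d*(z-o[2])/d[2]
def proj(KM,p):
    K,M=KM[:2]; p=np.atleast_2d(p); q=(p-M[:3,3])@M[:3,:3]; q=q*[1,-1,-1]; q=q@K.T; return q[:,:2]/q[:,2:]
def tri(rays):
    A=0;b=0
    for o,d in rays:
        P=np.eye(3)-np.outer(d,d);A=A+P;b=b+P@o
    return np.linalg.solve(A,b)
def shot(name,fn=None):
    KM=cam(name); im=camera(name)
    if fn: cv2.imwrite('pics/'+fn,im[:,:,::-1])
    return KM,im
E
python3 - <<'E'
from h import *
s=observe(); print(s["t"],s["ee_pos"],s["eef_rot"],s["ft_force"],s["gripper_width"])
ims=[]
for n in ["scene","side"]:
    KM,im=shot(n,n+"0.png"); ims.append(im)
    print(n,KM[1][:3,3].round(3), [k for k in KM[2]])
    for l in ["grip","heel","square","fixture","corner","upright_top"]:
        for d in spotter.place_of(n,l): print(l,round(d["score"],2),np.round(d["at"],1),onz(KM,d["at"],{"grip":.062,"upright_top":.096,"corner":.016}.get(l,0)).round(3))
KM,im=shot("wrist"); 
cv2.imwrite('pics/w0.png',im[:,:,::-1])
E
```

```text
0.0 [0.21561264 0.55959448 0.22151986] [-1.79888631e+02 -4.71882934e-03  1.58927087e+02] [-0.04463042 -0.26962596  0.07003368] 1.00190432397287
scene [ 0.158 -0.662  0.667] ['camera_matrix', 'world_from_camera']
grip 0.88 [197.4 198.6] [0.423 0.221 0.062]
grip 0.84 [203.  227.2] [0.392 0.105 0.062]
grip 0.46 [281.5 177.5] [0.655 0.203 0.062]
heel 0.94 [207.1 223.8] [0.43  0.191 0.   ]
heel 0.8 [192.1 251.4] [0.359 0.109 0.   ]
square 0.67 [204.9 216.7] [0.437 0.223 0.   ]
square 0.62 [206.4 244.8] [0.397 0.115 0.   ]
fixture 0.6 [284.2 226.3] [0.594 0.084 0.   ]
corner 0.77 [281.9 218. ] [0.596 0.099 0.016]
corner 0.46 [199.6 216.8] [0.418 0.208 0.016]
corner 0.2 [236.8 175.8] [0.586 0.342 0.016]
upright_top 0.8 [280.6 191.8] [0.592 0.098 0.096]
side [ 0.463 -1.07   1.029] ['camera_matrix', 'world_from_camera']
grip 0.76 [218.9 201.9] [0.405 0.085 0.062]
grip 0.7 [228.1 169.2] [0.434 0.235 0.062]
heel 0.84 [204.  214.8] [0.358 0.106 0.   ]
heel 0.52 [225.9 197. ] [0.422 0.18  0.   ]
square 0.85 [219.2 213.8] [0.401 0.106 0.   ]
square 0.77 [232.  184.4] [0.442 0.239 0.   ]
fixture 0.91 [287.8 212.8] [0.599 0.091 0.   ]
corner 0.93 [284.3 204.8] [0.59  0.108 0.016]
corner 0.41 [288.1 211.6] [0.598 0.078 0.016]
upright_top 0.98 [285.9 181.4] [0.595 0.115 0.096]
upright_top 0.72 [224.  170.1] [0.423 0.186 0.096]
```

View pics/scene0.png

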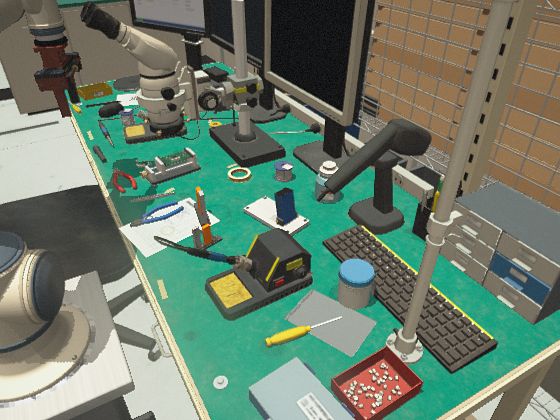

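View pics/side0.png

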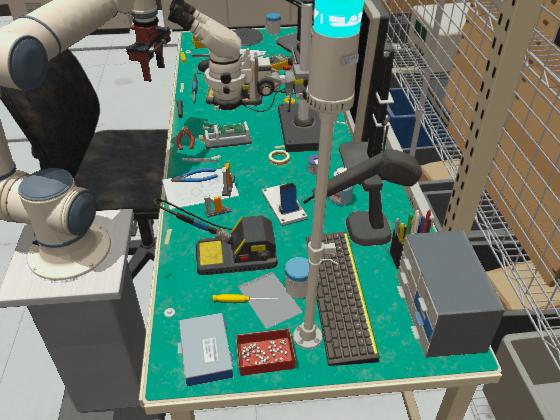

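Candidates for the square: one at scene (205,217) / side (232,184), and one at scene (206,245) / side (219,214). The fixture is at scene (281,218). The next step is a close crop to compare sizes.

Run:
```python
import cv2,numpy as np
a=cv2.imread('pics/scene0.png')[170:270,140:330]; b=cv2.imread('pics/side0.png')[145:225,165:315]
a=cv2.resize(a,(570,300),interpolation=3); b=cv2.resize(b,(570,300),interpolation=3)
cv2.imwrite('pics/c1.png',np.vstack([a,b]))
from h import *
# label-specific regions: back projections of expected sizes
for n in ["scene","side"]:
    KM,im=shot(n)
    for d in spotter.silhouettes(n,"square")[:3]:
        ys,xs=np.nonzero(d["region"]); print(n,round(d["score"],2),d["rect"],len(xs))
```

```text
scene 0.79 [193.6, 187.0, 16.7, 40.0] 322
scene 0.61 [192.4, 222.7, 29.2, 24.2] 518
scene 0.29 [275.1, 193.2, 21.1, 32.1] 558
side 0.75 [268.0, 147.1, 19.3, 18.0] 223
side 0.57 [206.4, 195.9, 24.0, 19.0] 316
side 0.55 [224.5, 164.3, 11.6, 34.7] 295
```

View pics/c1.png

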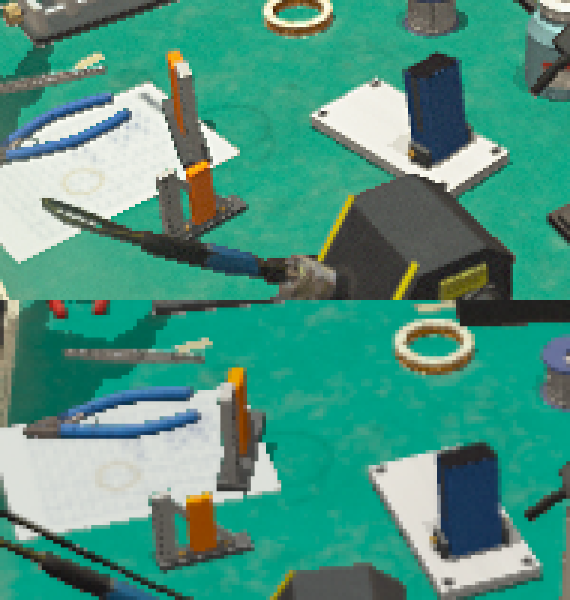

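Run:
```python
from h import *
S=cam("scene"); D=cam("side")
sc=lambda p:(140+p[0]/3,170+p[1]/3); sd=lambda p:(165+p[0]/3.8,145+(p[1]-300)/3.75)
print("plate scene",[onz(S,sc(p),.016)[:2].round(3).tolist() for p in [(313,118),(380,82),(508,157),(445,192)]])
print("plate side",[onz(D,sd(p),.016)[:2].round(3).tolist() for p in [(370,466),(435,433),(541,575),(445,595)]])
print("near foot side z0",[onz(D,sd(p),.0)[:2].round(3).tolist() for p in [(155,568),(250,550)]])
print("far foot scene/side",[onz(D,sd(p),.0)[:2].round(3).tolist() for p in [(220,488),(250,488),(265,420)]])
# blade tops triangulated
print("far grip top",tri([ray(S,sc((176,53))),ray(D,sd((236,370)))]))
print("near grip top",tri([ray(S,sc((201,163))),ray(D,sd((201,493)))]))
print("far blade top",tri([ray(S,sc((176,97))),ray(D,sd((229,388)))]))
print("near blade top",tri([ray(S,sc((167,172))),ray(D,sd((162,495)))]))
print("upright top-center",tri([ray(S,sc((436,65))),ray(D,sd((467,452)))]))
print("grip far", tri([ray(S,(197.4,198.6)),ray(D,(228.1,169.2))]),"grip near", tri([ray(S,(203,227.2)),ray(D,(218.9,201.9))]))
print("heel far", tri([ray(S,(207.1,223.8)),ray(D,(225.9,197))]),"near", tri([ray(S,(192,251.4)),ray(D,(204,214.8))]))
print("uptop", tri([ray(S,(280.6,191.8)),ray(D,(285.9,181.4))]),"corner", tri([ray(S,(281.9,218)),ray(D,(284.3,204.8))]))
```

```text
plate scene [[0.531, 0.18], [0.607, 0.2], [0.646, 0.049], [0.577, 0.035]]
plate side [[0.532, 0.186], [0.588, 0.224], [0.649, 0.044], [0.576, 0.029]]
near foot side z0 [[0.363, 0.098], [0.435, 0.112]]
far foot scene/side [[0.413, 0.19], [0.437, 0.188], [0.452, 0.276]]
far grip top [0.43266402 0.22934068 0.08679245]
near grip top [0.402487   0.10581304 0.06517782]
far blade top [0.42672313 0.23625224 0.05188685]
near blade top [0.37413189 0.1016341  0.06970425]
upright top-center [0.5978122  0.08590295 0.10279539]
grip far [0.43402633 0.26115149 0.03861927] grip near [0.40202277 0.13156794 0.03214811]
heel far [0.42254095 0.16475264 0.01672639] near [0.3578057  0.1046285  0.00255371]
uptop [0.5950349  0.10665933 0.09617912] corner [0.58834745 0.08729627 0.02988881]
```

View pics/w0.png

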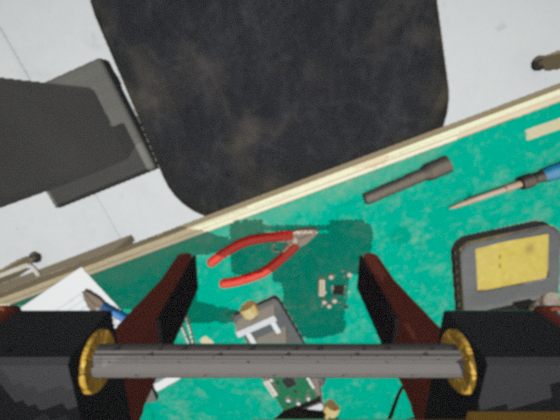

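The first crop shows two squares. The far one, at scene (198,210) / side (228,180), has a foot about 95–100 mm long and its grip top at about 85 mm, and its toe points +y like the fixture's +x. The near one, at scene (206,235), has a foot of about 75 mm and a grip top at 65 mm, so it is the look-alike. The wrist view shows only cutters and the microscope stage near (280,340). I choose the far square and go round the microscope.

```bash
python3 -m creep '[0,0,0,-1.15,-2,0,-1, 0,0,0,-1.15,-2,0,-1, 0,0,0,-1.15,-2,0,-1, 0,0,0,-1.15,-2,0,-1, 0,0,0,-1.15,-2,0,-1, 0,0,0,-1.15,-2,0,-1, 0,0,0,-1.15,-2,0,-1]' && python3 -m creep '[0,0,0,-1.5,-1.8,0,-1, 0,0,0,-1.5,-1.8,0,-1, 0,0,0,-1.5,-1.8,0,-1, 0,0,0,-1.5,-1.8,0,-1, 0,0,0,-1.5,-1.8,0,-1, 0,0,0,-1.5,-1.8,0,-1, 0,0,0,-1.5,-1.8,0,-1, 0,0,0,-1.5,-1.8,0,-1]' && python3 -m creep '[0,0,7,0,0,0,-1, 0,0,7,0,0,0,-1, 0,0,7,0,0,0,-1, 0,0,7,0,0,0,-1, 0,0,7,0,0,0,-1, 0,0,7,0,0,0,-1, 0,0,7,0,0,0,-1, 0,0,7,0,0,0,-1, 0,0,7,0,0,0,-1, 0,0,7,0,0,0,-1]' && python3 -m creep '[0,0,7,0,0,0,-1, 0,0,6,0,0,0,-1]'; python3 -c "
from h import *
print(np.array(get_calibration('wrist')['mount']).round(3)); print(observe()['qpos'],observe()['ee_pos'],observe()['eef_rot'])"
```

```text
t: 1.53
ee_pos: [0.2405, 0.3992, 0.2227]
eef_rot: [180.0, 0.0, 158.9]
ft_force: [1.0, -0.3, -0.0]
gripper_width: 1.005
grasp_force: 0.0
t: 2.2
ee_pos: [0.3008, 0.2217, 0.2229]
eef_rot: [180.0, 0.0, 158.9]
ft_force: [1.0, 0.0, -0.1]
gripper_width: 1.005
grasp_force: 0.0
t: 3.03
ee_pos: [0.3007, 0.2228, 0.2228]
eef_rot: [180.0, -0.0, 88.6]
ft_force: [0.1, 0.5, 0.1]
gripper_width: 1.003
grasp_force: 0.0
t: 3.2
ee_pos: [0.3007, 0.2228, 0.2228]
eef_rot: [180.0, -0.0, 75.6]
ft_force: [-0.7, -0.7, -0.4]
gripper_width: 0.998
grasp_force: 0.0
[[ 0.001  0.951  0.31   0.085]
 [ 1.    -0.001  0.001 -0.001]
 [ 0.001  0.31  -0.951 -0.162]
 [ 0.     0.     0.     1.   ]]
[ 3.13206197e+01 -3.00751580e+01  1.00839527e+02 -2.90595469e-04
  1.09211295e+02  4.57445804e+01] [0.30068758 0.22276718 0.22280219] [ 1.79982820e+02 -1.72387785e-02  7.55759462e+01]
```

```bash
python3 -m creep '[0,0,0,0,2.6,0,-1, 0,0,0,0,2.6,0,-1, 0,0,0,0,2.6,0,-1, 0,0,0,0,2.6,0,-1, 0,0,0,0,2.6,0,-1,0,0,0,0,0,0,-1,0,0,0,0,0,0,-1]' | tail -5
python3 - <<'E'
from h import *
KM,im=shot("wrist","w1.png")
for l in ["square","heel","grip","corner","upright_top","fixture"]:
    for d in spotter.place_of("wrist",l)[:3]: print(l,round(d["score"],2),np.round(d["at"],1),onz(KM,d["at"],{"grip":.062,"upright_top":.096,"corner":.016}.get(l,0)).round(4))
E
```

```text
ee_pos: [0.4271, 0.1907, 0.222]
eef_rot: [-179.9, 0.1, 75.8]
ft_force: [0.1, 0.2, -0.6]
gripper_width: 0.999
grasp_force: 0.0
square 0.82 [271.8 243.6] [0.4   0.117 0.   ]
square 0.66 [273.2 144.8] [0.432  0.2351 0.    ]
heel 0.88 [274.9 192.8] [0.42   0.1798 0.    ]
heel 0.8 [246.8 260.9] [0.363  0.1015 0.    ]
grip 0.86 [272.5 153.3] [0.4318 0.2337 0.062 ]
grip 0.76 [271.6 263.5] [0.4017 0.1199 0.062 ]
corner 0.83 [436.3 225.6] [0.5965 0.0986 0.016 ]
upright_top 0.6 [272.3 143.6] [0.4354 0.246  0.096 ]
upright_top 0.57 [468.2 249. ] [0.591  0.1056 0.096 ]
fixture 0.97 [426.8 219. ] [0.5926 0.1024 0.    ]
```

View pics/w1.png

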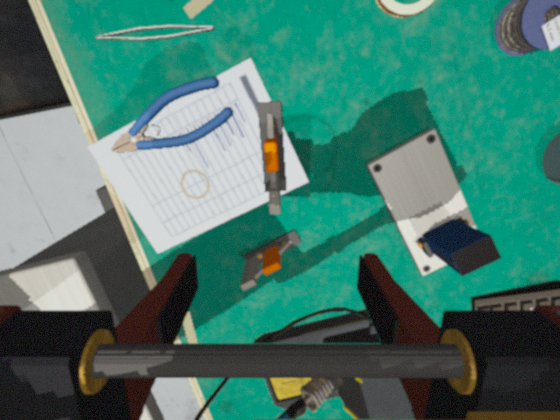

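The wrist view shows the large square from its blade at (275,205) to its toe at (270,102), with the grip at (272,155). The look-alike is at (270,262). The plate's corners are at about (368,160), (433,129) and (424,274), and the upright is at (460,245). Next I fit models to the silhouettes.

```bash
cat > fit.py <<'E'
from h import *
from scipy.optimize import minimize
def box(x0,x1,y0,y1,z0,z1): return np.array([[x,y,z] for x in(x0,x1) for y in(y0,y1) for z in(z0,z1)])
SQ=[box(-.05,.05,-.013,.013,0,.01),box(-.05,-.028,-.005,.005,0,.095),box(-.014,.014,-.006,.006,.01,.081)]
up=box(-.026,0,-.02,.02,.0,.08); a=.14; p=np.array([-.008,0,.009]); Ry=R.from_euler('y',a).as_matrix()
UP=(up-p)@Ry.T+p+[0,0,.016]
FX=[box(-.055,.105,-.04,.04,0,.016),UP]
def mask(KM,boxes,v,z0=0):
    m=np.zeros((420*4,560*4),np.uint8); Rz=R.from_euler('z',v[2]).as_matrix()
    for b in boxes:
        q=proj(KM,b@Rz.T+[v[0],v[1],z0]); h=cv2.convexHull(((q+.5)*4).astype(np.float32)).astype(np.int32)
        cv2.fillConvexPoly(m,h,255)
    return cv2.resize(m,(560,420),interpolation=cv2.INTER_AREA)/255.
def fit(KM,region,boxes,v0,z0=0):
    def c(u):
        m=mask(KM,boxes,[u[0]/100,u[1]/100,u[2]/10],z0); return 1-np.minimum(m,region).sum()/np.maximum(m,region).sum()
    u0=np.array([v0[0]*100,v0[1]*100,v0[2]*10])
    s=np.vstack([u0]+[u0+d for d in np.eye(3)*[.8,.8,1]])
    o=minimize(c,u0,method='Nelder-Mead',options=dict(initial_simplex=s,xatol=.005,fatol=1e-5))
    return o.x[0]/100,o.x[1]/100,np.degrees(o.x[2]/10),1-o.fun
def best(n,label,KM,px):
    ds=spotter.silhouettes(n,label); 
    f=lambda d: np.hypot(*(np.array([d["rect"][0]+d["rect"][2]/2,d["rect"][1]+d["rect"][3]/2])-px))
    d=min(ds,key=f); print(label,d["score"],d["rect"],d["region"].sum()); return d["region"].astype(float)
E
python3 - <<'E'
from fit import *
KM,im=shot("wrist")
g=best("wrist","square",KM,(271,158)); print("IoU fit",fit(KM,g,SQ,(.434,.23,1.34)))
f=best("wrist","fixture",KM,(425,210)); print("fit",fit(KM,f,FX,(.595,.1,1.85)))
E
```

```text
square 0.6 [257.2, 100.3, 32.0, 113.3] 2250
IoU fit (np.float64(0.43057105801781004), np.float64(0.23199440149352626), np.float64(80.19158509787032), np.float64(0.9398268825697739))
fixture 0.95 [367.4, 130.4, 135.6, 145.5] 10181
fit (np.float64(0.5973338959906465), np.float64(0.09867749939231102), np.float64(106.42262525087114), np.float64(0.9589960130133586))
```

```bash
python3 -m creep '[0,0,-4.4,0,0,0,-1, 0,0,0,1.4,-0.1,2,-1, 0,0,0,1.4,-0.1,2,-1, 0,0,0,1.3,-0.1,2,-1, 0,0,0,0,0,2,-1, 0,0,0,0,0,0,-1, 0,0,0,0,0,0,-1, 0,0,0,0,0,0,-1]' | tail -5
python3 - <<'E'
from fit import *
KM,im=shot("wrist","w2.png")
g=best("wrist","square",KM,(271,258)); print("IoU fit",fit(KM,g,SQ,(.431,.232,1.4)))
for d in spotter.place_of("wrist","grip")[:2]: print(d["score"],d["at"],onz(KM,d["at"],.062))
im=np.ascontiguousarray(im[:,:,::-1])
m=mask(KM,SQ,(.4306,.232,np.radians(80.2)));cs,_=cv2.findContours((m>.5).astype(np.uint8),0,1);cv2.drawContours(im,cs,-1,(0,0,255),1);cv2.imwrite('pics/w2.png',im)
print(observe()["ee_pos"],observe()["eef_rot"])
E
```

```text
ee_pos: [0.4311, 0.2321, 0.144]
eef_rot: [179.9, -0.0, 80.3]
ft_force: [0.2, -0.2, 0.3]
gripper_width: 1.003
grasp_force: 0.0
square 0.9 [261.8, 146.0, 30.5, 154.3] 3538
IoU fit (np.float64(0.43076459129476674), np.float64(0.2332576866509221), np.float64(80.0201258149302), np.float64(0.9594523354230797))
0.89 [276.9, 223.8] [0.42968656 0.23089567 0.062     ]
0.86 [264.9, 341.5] [0.40062236 0.12345333 0.062     ]
[0.43148096 0.23215178 0.14452572] [ 1.79860313e+02 -9.37712478e-02  8.02998611e+01]
```

View pics/w2.png

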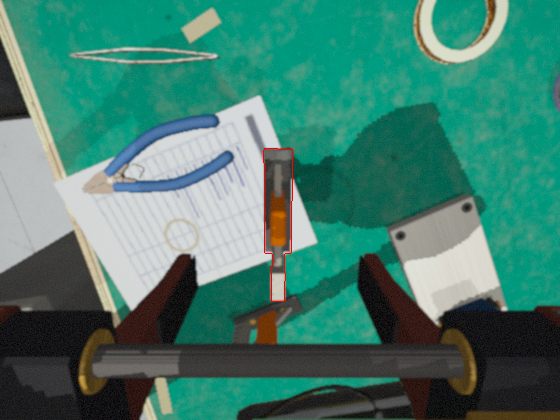

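The model outline fits the square at (277,225), centred between the fingers. I descend and grip.

```bash
python3 -m creep '[0,0,0,0.1,0,2.5,-1, 0,0,0,0,0,2.5,-1, 0,0,0,0,0,2.5,-1, 0,0,0,0,0,1.5,-1, 0,0,0,0,0,1.1,-1,0,0,0,0,0,0,-1]' && python3 -m creep '[0,0,0,0,0,0,1, 0,0,0,0,0,0,1, 0,0,0,0,0,0,1, 0,0,0,0,0,0,1, 0,0,0,0,0,0,1, 0,0,0,0,0,0,1, 0,0,0,0,0,0,1, 0,0,0,0,0,0,1]' 50
```

```text
t: 5.6
ee_pos: [0.4301, 0.2325, 0.0399]
eef_rot: [-179.9, 0.1, 80.3]
ft_force: [-0.1, -0.3, -0.8]
gripper_width: 1.002
grasp_force: 0.0
t: 6.27
ee_pos: [0.4309, 0.2331, 0.0417]
eef_rot: [180.0, -0.0, 80.3]
ft_force: [0.9, 0.0, -0.1]
gripper_width: 0.432
grasp_force: 0.0
```

```bash
python3 -m creep '[0,0,0,0,0,0,1, 0,0,0,0,0,0,1, 0,0,0,0,0,0,1, 0,0,0,0,0,0,1, 0,0,0,0,0,0,1, 0,0,0,0,0,0,1, 0,0,0,0,0,0,1, 0,0,0,0,0,0,1]' 50  && python3 -m creep '[0,0,0,0,0,-2,1, 0,0,0,0,0,-2,1, 0,0,0,0,0,-2,1, 0,0,0,0,0,-1.5,1, 0,0,0,0,0,0,1]'
```

```text
t: 6.93
ee_pos: [0.4309, 0.2331, 0.0415]
eef_rot: [-180.0, 0.0, 80.3]
ft_force: [0.2, -0.2, -1.0]
gripper_width: 0.135
grasp_force: 50.0
t: 7.35
ee_pos: [0.4322, 0.2337, 0.12]
eef_rot: [179.8, -0.2, 80.3]
ft_force: [0.5, -0.2, -2.8]
gripper_width: 0.135
grasp_force: 50.0
```

Run:
```python
from fit import *
S=cam("scene"); D=cam("side")
print("wand tip",tri([ray(S,(327,195)),ray(D,(308,199))]), "head", tri([ray(S,(415,135)),ray(D,(405,163))]))
KM,im=shot("wrist","w3.png")
f=best("wrist","fixture",KM,(425,310)); print("fit",fit(KM,f,FX,(.597,.099,1.857)))
for n in ["scene","side"]:
    k,im=shot(n); d=spotter.place_of(n,"solvent_jar")[:1]; print([ (x["score"],onz(k,x["at"],0)) for x in d])
    f=best(n,"fixture",k,(284,210)); print("fit",fit(k,f,FX,(.597,.099,1.857)))
```

```text
wand tip [ 0.63675183 -0.02620621  0.14443606] head [ 0.88128699 -0.01419115  0.22572419]
fixture 0.69 [393.2, 202.8, 132.2, 197.4] 12430
fit (np.float64(0.598553513764687), np.float64(0.09770462253245592), np.float64(106.72368579042036), np.float64(0.6866124203244197))
[(0.76, array([0.75559706, 0.141192  , 0.        ]))]
fixture 0.63 [245.2, 189.2, 65.7, 46.6] 1673
fit (np.float64(0.6008223614965705), np.float64(0.10127274933536345), np.float64(105.75849643659322), np.float64(0.9040080950098525))
[(0.66, array([0.75464457, 0.14398399, 0.        ]))]
fixture 0.61 [264.6, 185.9, 42.9, 41.5] 1139
fit (np.float64(0.595802234161459), np.float64(0.09923877838744093), np.float64(104.23005390391276), np.float64(0.9177708990111071))
```

View pics/w3.png

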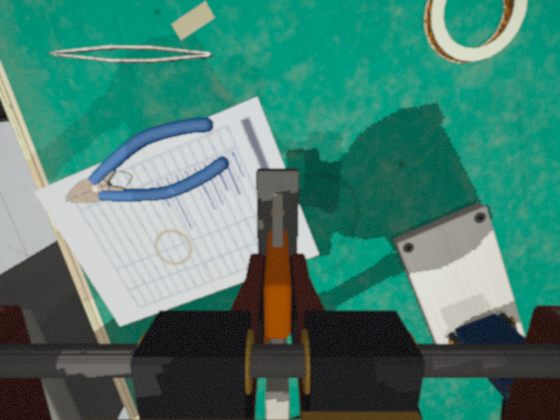

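The gripped square hangs upright at (277,260), with its toe at (278,180). The plate's far edge runs from (397,240) to (487,208). Now I turn and carry it over the plate.

```bash
python3 -m creep '[0,0,-6.5,0,0,0,1, 0,0,-6.5,0,0,0,1, 0,0,-6.5,0,0,0,1, 0,0,-6.5,0,0,0,1, 0,0,0,0,0,0,1]' | sed -n 2,3p; python3 -m creep '[0,0,0,-1.26,1.51,0,1, 0,0,0,-1.26,1.51,0,1, 0,0,0,-1.26,1.51,0,1, 0,0,0,-1.26,1.51,0,1, 0,0,0,-1.26,1.51,0,1, 0,0,0,-1.26,1.51,0,1, 0,0,0,-1.26,1.51,0,1, 0,0,0,-1.26,1.51,0,1, 0,0,0,0,0,0,1, 0,0,0,0,0,0,1]'
python3 - <<'E'
from fit import *
KM,im=shot("wrist","w4.png")
s=observe(); print(s["ee_pos"],s["eef_rot"])
v=(.5975,.099,np.radians(106.3)); im=np.ascontiguousarray(im[:,:,::-1])
for b,c in((FX[:1],(0,0,255)),(FX[1:],(0,255,255))):
    cs,_=cv2.findContours((mask(KM,b,v)>.5).astype(np.uint8),0,1);cv2.drawContours(im,cs,-1,c,1)
p=s["ee_pos"]; cs,_=cv2.findContours((mask(KM,SQ,(p[0],p[1],np.radians(s["eef_rot"][2])),p[2]-.0415)>.5).astype(np.uint8),0,1);cv2.drawContours(im,cs,-1,(255,0,255),1)
cv2.imwrite('pics/w4.png',im)
E
```

```text
ee_pos: [0.4307, 0.233, 0.1161]
eef_rot: [-179.9, 0.0, 106.6]
t: 9.0
ee_pos: [0.5753, 0.1698, 0.1156]
eef_rot: [-179.9, -0.0, 106.1]
ft_force: [-0.9, 0.8, -2.0]
gripper_width: 0.134
grasp_force: 50.0
[0.57475338 0.17025538 0.11583442] [-1.79901241e+02 -2.74402305e-02  1.06174968e+02]
```

View pics/w4.png

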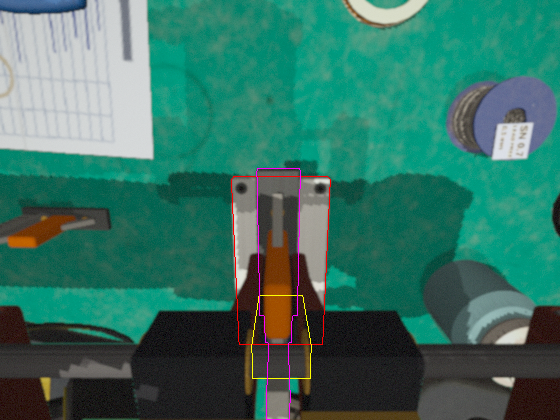

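The outlines overlie the plate, (233–330, 178–345), and the held square, whose toe is at (278,170). They agree within about 2 px. I lower the square.

```bash
python3 -m creep '[0,0,0,0,0.15,1.5,1, 0,0,0,0,0,1.5,1, 0,0,0,0,0,1.2,1, 0,0,0,0,0,0.8,1, 0,0,0,0,0,0.2,1, 0,0,0,0,0,0,1, 0,0,0,0,0,0,1]'; python3 -m creep '[0,0,0,0,0,0.2,1, 0,0,0,0,0,0.2,1, 0,0,0,0,0,0.1,1, 0,0,0,0,0,0.1,1, 0,0,0,0,0,0,1, 0,0,0,0,0,0,1]'
```

```text
t: 9.63
ee_pos: [0.5767, 0.1709, 0.0653]
eef_rot: [180.0, -0.0, 106.3]
ft_force: [0.5, 0.4, -2.5]
gripper_width: 0.131
grasp_force: 50.0
t: 10.13
ee_pos: [0.5766, 0.1707, 0.0586]
eef_rot: [-180.0, -0.0, 106.3]
ft_force: [-0.5, 0.5, -2.5]
gripper_width: 0.137
grasp_force: 50.0
```

```bash
python3 -m creep '[0,0,0,0,0,0.1,1, 0,0,0,0,0,0,1, 0,0,0,0,0,0,1]'; python3 -m creep '[0,0,0,0,0,0.1,1, 0,0,0,0,0,0,1, 0,0,0,0,0,0,1]'; python3 -m creep '[0,0,0,0,0,0.1,1, 0,0,0,0,0,0,1, 0,0,0,0,0,0,1]'
```

```text
t: 10.38
ee_pos: [0.5766, 0.1707, 0.0576]
eef_rot: [-180.0, -0.0, 106.3]
ft_force: [-0.3, 0.8, -2.2]
gripper_width: 0.134
grasp_force: 50.0
t: 10.63
ee_pos: [0.5767, 0.1708, 0.0575]
eef_rot: [180.0, 0.0, 106.3]
ft_force: [-2.9, -1.4, 4.1]
gripper_width: 0.131
grasp_force: 50.0
t: 10.88
ee_pos: [0.5767, 0.1708, 0.0575]
eef_rot: [179.9, 0.0, 106.3]
ft_force: [-4.6, -1.0, 8.8]
gripper_width: 0.134
grasp_force: 50.0
```

```bash
python3 -m creep '[0,0,0,-0.3,0,0,1, 0,0,0,-0.3,0,0,1, 0,0,0,-0.3,0,0,1, 0,0,0,-0.3,0,0,1, 0,0,0,0,0,0,1]'; python3 -m creep '[0,0,0,-0.2,0,0,1, 0,0,0,-0.2,0,0,1, 0,0,0,-0.2,0,0,1, 0,0,0,0,0,0,1]'; python3 -m creep '[0,0,0,-0.1,0,0,1, 0,0,0,-0.1,0,0,1, 0,0,0,-0.1,0,0,1, 0,0,0,0,0,0,1]'
```

```text
t: 11.3
ee_pos: [0.5812, 0.1605, 0.0576]
eef_rot: [179.7, -0.1, 106.4]
ft_force: [-1.0, 3.6, 5.6]
gripper_width: 0.132
grasp_force: 50.0
t: 11.63
ee_pos: [0.5828, 0.1551, 0.0577]
eef_rot: [179.7, -0.1, 106.4]
ft_force: [-0.0, 5.0, 5.4]
gripper_width: 0.13
grasp_force: 50.0
t: 11.97
ee_pos: [0.5835, 0.1527, 0.0577]
eef_rot: [179.7, -0.2, 106.4]
ft_force: [-1.7, 6.9, 6.4]
gripper_width: 0.132
grasp_force: 50.0
```

```bash
python3 -m creep '[0,0,0,-0.1,0,0,1, 0,0,0,-0.1,0,0,1, 0,0,0,0,0,0,1]'; python3 -m creep '[0,0,0,-0.1,0,0,1, 0,0,0,-0.1,0,0,1, 0,0,0,0,0,0,1]'; python3 -m creep '[0,0,0,-0.1,0,0,1, 0,0,0,-0.1,0,0,1, 0,0,0,0,0,0,1]'
```

```text
t: 12.22
ee_pos: [0.584, 0.1509, 0.0577]
eef_rot: [179.7, -0.2, 106.4]
ft_force: [-1.1, 5.6, 7.0]
gripper_width: 0.132
grasp_force: 50.0
t: 12.47
ee_pos: [0.5845, 0.1492, 0.0577]
eef_rot: [179.7, -0.2, 106.4]
ft_force: [-1.2, 8.2, 5.5]
gripper_width: 0.134
grasp_force: 50.0
t: 12.72
ee_pos: [0.585, 0.1478, 0.0577]
eef_rot: [179.7, -0.2, 106.4]
ft_force: [-2.6, 8.1, 5.6]
gripper_width: 0.135
grasp_force: 50.0
```

```bash
python3 -m creep '[0,0,0,-0.1,0,0.1,1, 0,0,0,-0.1,0,0.1,1, 0,0,0,0,0,0,1]'; python3 -m creep '[0,0,0,-0.1,0,0,1, 0,0,0,-0.1,0,0,1, 0,0,0,0,0,0,1]'
python3 - <<'E'
from h import *
for n in ["scene","side"]: shot(n,n+"1.png")
a=cv2.imread('pics/scene1.png')[160:250,220:340]; b=cv2.imread('pics/side1.png')[145:235,230:350]
cv2.imwrite('pics/c2.png',np.hstack([cv2.resize(x,(400,300),interpolation=3) for x in(a,b)]))
E
```

```text
t: 12.97
ee_pos: [0.5851, 0.1477, 0.0577]
eef_rot: [179.7, -0.4, 106.5]
ft_force: [-8.7, 15.0, 14.1]
gripper_width: 0.137
grasp_force: 50.0
t: 13.22
ee_pos: [0.5851, 0.1475, 0.0578]
eef_rot: [179.7, -0.6, 106.6]
ft_force: [-9.4, 19.5, 15.2]
gripper_width: 0.134
grasp_force: 50.0
```

View pics/c2.png

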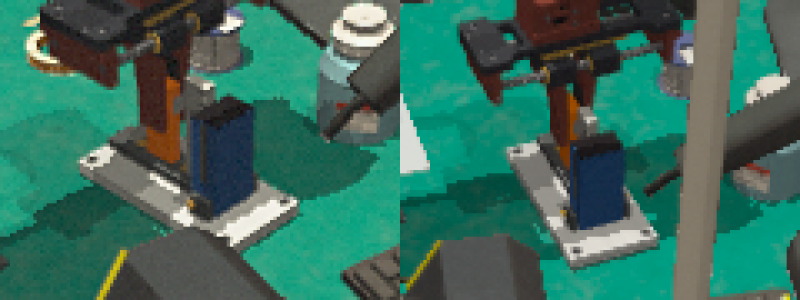

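The crop shows the square in the corner with its blade against the now upright blue post: scene crop (205,130), side crop (590,150). Forces rose with no further travel, so it is on the stop. The push tilted the tool by about 0.6°, so I trim that out and add down-pressure.

```bash
python3 -c "
from h import *
print(observe()['wrist_torque'])"; python3 -m creep '[0.3,-0.6,0,0,0,0.1,1, 0,0,0,0,0,0,1, 0,0,0,0,0,0,1]';  python3 -c "
from h import *
print(observe()['wrist_torque'])"
```

```text
[ 2.21979982  1.64148315 -0.22785963]
t: 13.57
ee_pos: [0.5853, 0.1476, 0.0575]
eef_rot: [179.9, 0.0, 106.5]
ft_force: [-10.5, 16.6, 17.3]
gripper_width: 0.135
grasp_force: 50.0
[ 2.9204981   1.99444956 -0.21741078]
```

```bash
python3 -m creep '[0.1,-0.3,0,0,0,0.05,1, 0,0,0,0,0,0,1, 0,0,0,0,0,0,1]';  python3 - <<'E'
from h import *
a=[]
print(observe()['wrist_torque'])
KM,im=shot("wrist","w5.png")
for n in ["scene","side"]: shot(n,n+"2.png")
for n in ["scene","side"]:
    for l in ["corner","heel","upright_top"]:
        print(n,l,[(round(d["score"],2),np.round(d["at"],1)) for d in spotter.place_of(n,l)[:2]])
E
```

```text
t: 13.82
ee_pos: [0.5854, 0.1473, 0.0575]
eef_rot: [-180.0, 0.3, 106.5]
ft_force: [-11.4, 15.7, 19.8]
gripper_width: 0.133
grasp_force: 50.0
[ 3.13277482  2.17511588 -0.21066617]
scene corner [(0.66, array([283.3, 216.1]))]
scene heel [(0.88, array([283.6, 213.3])), (0.63, array([194.3, 250.6]))]
scene upright_top [(0.82, array([282.6, 191.8]))]
side corner [(0.83, array([280.7, 206.4]))]
side heel [(0.82, array([207.8, 212.4])), (0.71, array([290. , 204.8]))]
side upright_top [(0.86, array([287.3, 183.7]))]
```

```bash
python3 -m creep '[0,0.3,0,0,0,0.05,1, 0,0,0,0,0,0,1, 0,0,0,0,0,0,1, 0,0,0,0,0,0,1, 0,0,0,0,0,0,1, 0,0,0,0,0,0,1]';  python3 - <<'E'
from h import *
print(observe()['wrist_torque'])
for n in ["scene","side"]: shot(n,n+"3.png")
a=cv2.imread('pics/scene3.png')[180:240,250:310]; b=cv2.imread('pics/side3.png')[170:230,255:315]
cv2.imwrite('pics/c3.png',np.hstack([cv2.resize(x,(400,400),interpolation=2) for x in(a,b)]))
E
```

```text
t: 14.77
ee_pos: [0.5855, 0.1474, 0.0575]
eef_rot: [-180.0, 0.1, 106.5]
ft_force: [-12.9, 17.1, 21.9]
gripper_width: 0.134
grasp_force: 50.0
[ 2.42232068  2.15516791 -0.29562764]
```

View pics/c3.png

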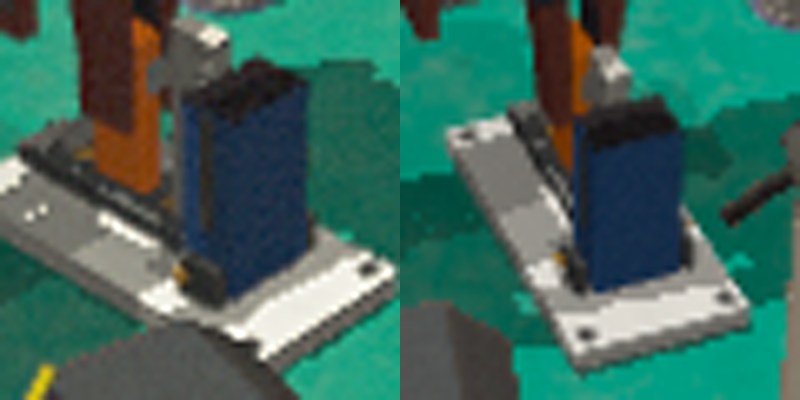

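```bash
python3 -m creep '[0,0,0,0,-0.1,0,1, 0,0,0,0,0,0,1, 0,0,0,0,0,0,1, 0,0,0,0,0,0,1, 0,0,0,0,0,0,1, 0,0,0,0,0,0,1]';  python3 - <<'E'
from h import *
s=observe(); T=np.array(s['wrist_torque']); F=np.array(s['ft_force']); u=np.array([-.285,.958,0]); v=np.array([.958,.285,0])
H,S,N=u@F,v@F,F[2]+2.9; print(T,H,S,N,"cop x",(v@T-.155*H)/N,"y",(-u@T-.155*S)/N, s["eef_rot"],s["ee_pos"])
E
```

```text
t: 15.37
ee_pos: [0.5854, 0.1474, 0.0575]
eef_rot: [179.9, 0.1, 106.6]
ft_force: [-8.0, 18.1, 19.7]
gripper_width: 0.138
grasp_force: 50.0
[ 2.58673589  1.66373041 -0.1637931 ] 19.616347170372705 -2.4673751627931786 22.59949797277471 cop x -0.0039061778271158435 y -0.02098236220025339 [1.79885839e+02 6.86543323e-02 1.06550427e+02] [0.58536975 0.14737199 0.05749573]
```

```bash
python3 -m creep '[0.3,0,0,0,0,0,1, 0,0,0,0,0,0,1, 0,0,0,0,0,0,1, 0,0,0,0,0,0,1, 0,0,0,0,0,0,1]';  python3 - <<'E'
from h import *
s=observe(); T=np.array(s['wrist_torque']); F=np.array(s['ft_force']); u=np.array([-.285,.958,0]); v=np.array([.958,.285,0])
H,S,N=u@F,v@F,F[2]+2.9; print(T,H,S,N,"cop x",(v@T-.155*H)/N,"y",(-u@T-.18*S)/N, s["eef_rot"],s["ee_pos"])
E
```

```text
t: 15.78
ee_pos: [0.5855, 0.1474, 0.0575]
eef_rot: [-179.8, 0.1, 106.5]
ft_force: [-9.7, 17.3, 20.0]
gripper_width: 0.134
grasp_force: 50.0
[ 2.74043417  1.30683997 -0.19018098] 19.331135809392126 -4.399817867153693 22.93489023131233 cop x 6.362700133150674e-05 y 0.013997811229066667 [-1.79832601e+02  6.73552757e-02  1.06546039e+02] [0.58546074 0.14737886 0.05749625]
```

```bash
python3 -m creep '[-0.15,0,0,0,0,0,1, 0,0,0,0,0,0,1, 0,0,0,0,0,0,1, 0,0,0,0,0,0,1, 0,0,0,0,0,0,1]';  python3 - <<'E'
from h import *
s=observe(); T=np.array(s['wrist_torque']); F=np.array(s['ft_force']); u=np.array([-.285,.958,0]); v=np.array([.958,.285,0])
H,S,N=u@F,v@F,F[2]+2.9; print("cop x",(v@T-.155*H)/N,"y",(-u@T-.18*S)/N, s["eef_rot"],s["grasp_force"])
print(r.close_job())
E
```

```text
t: 16.2
ee_pos: [0.5854, 0.1474, 0.0575]
eef_rot: [-180.0, 0.1, 106.5]
ft_force: [-8.6, 18.0, 18.5]
gripper_width: 0.134
grasp_force: 50.0
cop x -0.003455693802646541 y -0.008734456971059939 [-1.79976353e+02  6.89633073e-02  1.06549729e+02] 50.00455319881439
the job is handed in; nothing more can be done
None
```

I handed the job in at 16.2 s with the larger square pressed into the corner, still gripped at 50 N with about 20 N down and 20 N against the upright; the upright is pushed to its stop, with the tool level within 0.1° and no visible gap. No verdict was returned.

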